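# Check the vacuum pump's oil with its dip gauge

### The job

Check the oil of the vacuum pump: take the dip gauge out of its rest, push it gently into the pump's sloping dip tube until its collar stops on the tube's mouth, and draw it right out again. Then bring its tip under the bench magnifier and hold the rod level and still there for reading, without touching the magnifier or disturbing the bottles and vials round about; the program finishes while the gripper still holds the gauge under the lens.

Things in the scene. Friction and masses are not known exactly. Their poses are not given: they have to be found in the camera images.
- gauge: Dip gauge: bright steel rod 8 mm dia with round end and dark rings, steel collar 26 mm dia x 6, short neck 12 mm dia, black disc handle 36 mm dia x 12 thick; 0.06 kg. Origin: centre of the collar's underside, the face that stops on the tube. +z runs up the rod axis to the handle. The disc's flat faces look along +-y. Starts in the rest, sloping 45 degrees, handle up.
- gauge_tip (a point): Lower end of the gauge's rod, on its axis, 100 mm below the collar's underside (gauge z = -0.100).
- gauge_handle (a point): Centre of the gauge's disc handle, on the rod axis, 40 mm above the collar's underside (gauge z = +0.040). Best pinched across its 12 mm thickness, from above, the fingers' closing line along gauge y; the rod then slopes 45 degrees off the fingers.
- guide_tube: Steel dip tube on the sloping front face of the grey vacuum pump, leaning 45 degrees back towards the robot. Origin: centre of its mouth, 125 mm above the bench. +z points out of the tube along its axis (up and towards the robot). Bore 11.4 mm, lead-in cone 18.4 mm wide and 5 deep, flat rim 30 mm dia on which the collar stops; over 100 mm of free depth. Rigid.
- pump: Bench-top vacuum pump, fixed: 205 x 84 mm, 125 mm high at the oil case, 162 mm at the fittings on top. Origin: underside, middle. x points to its back (motor); the dip tube is at its front, on the middle plane, its mouth at pump x = -0.100, z = 0.125.
- rest: Rest for the gauge, fixed: dark drip plate 96 x 54 x 7 mm with a post and a sloping sleeve 42 mm long, 26 mm dia, bore 11.4 mm. Origin: underside of the plate. The sleeve's mouth is at rest x = -0.036, z = 0.094, its axis in the xz plane, 45 degrees up towards -x; the gauge stands in it down to its collar and slides out along that axis.
- lens: Round lens of the bench magnifier, level, in a black rim 84 mm dia x 12 thick, clear glass 72 mm dia. Origin: its middle, 249 mm above the bench; z up. Its focus is 75 mm below: a tip is read when it is under the middle of the glass, 35 to 115 mm below it. Fixed; not to be touched.
- magnifier: Stand of the magnifier, fixed: dark foot 76 mm dia, steel post 12 mm dia, 260 mm high; a thin arm along its -x carries the lens, whose middle is 100 mm from the post. Origin: underside of the foot, on the post's axis.
- oil_bottle: Amber bottle, 58 mm dia, 100 mm high, standing right of the pump's front. Origin: underside. To be left alone.
- dropper: Small plain white bottle with a white cap, 36 mm dia, 74 mm high, standing left of the pump. Origin: underside. To be left alone.
- vial_a: Small amber vial, 16 mm dia, 37 mm high, standing in front of the magnifier. Origin: underside. To be left alone.
- vial_b: Small amber vial, 15 mm dia, 38 mm high, standing beside the white bottle. Origin: underside. To be left alone.

How it is judged (in metres and radians):
On the way, in this order (a step that is already met when the one before it is completed fails the run):
1. the gauge is home in the pump's dip tube, its collar stopped on the mouth (distance between gauge and guide_tube below 0.004 m and angle between the z axis of gauge and the z axis of guide_tube, either way round below 0.12 rad and contact force between gauge and guide_tube above 1 N), for 0.2 s.
2. the gauge is drawn right out of the dip tube (z of gauge_tip in the frame of guide_tube above 0.01 m and contact force between the fingers and gauge above 2 N), for 0.1 s.
At the end, for the whole second after the job is handed in: The gripper holds the gauge, steady, carried by nothing else: its tip within 25 mm of the lens's middle seen from above and 35 to 115 mm below it, the rod level within 0.15 rad (horizontal distance between gauge_tip and lens below 0.025 m and z of gauge_tip in the frame of lens between -0.115 and -0.035 m and angle between gauge's own z axis and vertical between 1.42 and 1.72 rad and linear speed of gauge below 0.03 m/s and angular speed of gauge below 0.2 rad/s and contact force between the fingers and gauge above 2 N and height (world z) of gauge above 0.1 m and contact force between gauge and pump below 0.5 N and contact force between gauge and rest below 0.5 N and contact force between gauge and magnifier below 0.5 N); the arm keeps its last pose, push and grip.
It fails at once if the gauge is forced into the tube (over 50 N) (contact force between gauge and guide_tube above 50 N).
It fails at once if the magnifier is touched (contact force between magnifier and anything else above 2 N).
It fails at once if one of the two bottles is moved or knocked over (distance of any of oil_bottle, dropper from where it was at the start of the episode above 0.03 m or angle between any of oil_bottle, dropper's own z axis and vertical above 0.5 rad).
It fails at once if one of the two vials is moved or knocked over (distance of any of vial_a, vial_b from where it was at the start of the episode above 0.03 m or angle between any of vial_a, vial_b's own z axis and vertical above 0.5 rad).
It also fails if it takes over 54 s, if anything falls off the work surface, if the arm or the gripper's body presses on something with over 40 N, if the wrist force passes 120 N, or if a joint passes its speed limit or range.

### The arm

A 7-joint arm with a two-finger parallel gripper is mounted at the origin on a cart in front of the work surface, level with it; the furniture and walls round the work are solid. World frame = base frame: x ahead of the robot, y to its left, z up, the work surface at z = 0. Lengths are in mm, angles in rad, forces in N, time in s.
With the tool pointing down it reaches from about 425 to 825 mm from the base axis. Payload 3.6 kg.
Tool frame: the origin (TCP) lies on the mounting face of the last link; the fingertips stand 173 mm ahead of it and the grasp point (between the pads) lies 155 mm ahead of it (ctrl.pinch_z is the distance from the TCP to the grasp point, in mm); z points along the fingers, y is the line along which they close (so a half turn about z gives the same grasp; the last joint's range is limited). The gripper opens to 85 mm and grips with 20 to 120 N. Pads are 22 mm wide; open, the fingers measure 114 mm over their backs; the gripper's body (76 mm by 85 mm) begins 54 mm behind the grasp point. The pads swing forward as they close: fully open they stand 13 mm farther back than shut.
Start: joints at [1.175, 0.615, -0.013, 1.423, 0.008, 1.103, -0.04], TCP at [234.33, -606.272, 404.697] pointing down, gripper open.
Joint ranges: [-3.12, 3.12], [-0.3, 2.06], [-1.34, 1.32], [0.26, 2.42], [-1.36, 4.5], [0.01, 1.98], [-2.84, 2.84]. Speed limits (rad/s): [2.79, 2.79, 3.14, 3.14, 3.14, 3.14, 3.14].

### API

Orientations are given as a unit quaternion [w, x, y, z].
In Python, from cell import ctrl, read_camera gives the robot as it stands (ctrl), with the cameras as plain functions.
- The arm moves only by the tool inch_along, called after "Call:" as name(argument=value, ...) on one line, values as JSON. Schema: {"type":"object","properties":{"plan":{"type":"array","items":{"type":"array","items":{"type":"array","items":{"type":"number"},"minItems":7,"maxItems":7},"minItems":1,"maxItems":20},"minItems":1,"maxItems":1},"grip_force":{"type":"number"},"only":{"type":"string"},"quiet":{"type":"boolean"},"lines":{"type":"string"}},"required":["plan"],"additionalProperties":false}. plan is a list that holds a single list of rows (three levels of brackets), with 1 to 20 rows, each of 7 numbers: dx, dy, dz in mm, then a rotation vector rx, ry, rz in rad, then the finger opening in mm; each row is the pose to reach, as a shift and turn from the pose commanded when the call began, along the tool's axes at that moment; what a row does not reach only later rows make up. A row lasts 1/10 s, in which the tool goes at most 50 mm and 0.15 rad, less where a joint would pass 70% of its speed; a pose out of reach is approached as far as the arm can. The fingers move at their own pace and stop on an object; grip_force is the grip in N (left out, the last holds). Time passes only in rows, so rows that do not move let the fingers close. The tool returns the time, the measured TCP pose, the force, the opening and the grip force at its end. only (a regular expression) keeps the lines of the reply that match it, lines (a string "A,B") keeps lines A to B, and quiet returns only ok. Input that does not fit is refused with a message, and nothing moves.
- ctrl.observe(): the state, without advancing time (a new reading comes with each control period).
- read_camera(name): name is "side" or "top"; returns a dict with "image" (480x640x3 uint8, red, green, blue), "fx", "fy", "cx", "cy" (pixels), "R" (3x3) and "t" (3): a world point X has camera coordinates R X + t. Camera axes: x right, y down, z forward; pixel columns grow to the right and rows downward; lengths in mm; the calibration is good to about 2 mm. A picture is of the moment at which its call begins. There is no depth.
- ctrl.finish_job(): hands the job in; it is judged then, once.
The state is a dict: "t": time; "joints": joint angles; "qd": joint speeds; "joint_efforts": joint torques, N m; "eef_pos": TCP position; "tcp_rot": TCP orientation; "contact_force": force on the tool from outside, world axes, zero at the start; "moment": the same for the moment, N m; "width": finger opening in mm; "finger_force": force on a finger pad.
Only numpy, scipy, OpenCV 4.12 (cv2) and the standard library are available. Lean on these libraries where they do the work, as an engineer would, in place of code of your own. Each camera call takes 0.05 s, during which the arm holds its last target. There are 200 camera calls.

## Working session

There is one attempt and no reset: what is moved stays moved. The work goes in short steps, Python scripts to look and compute and a tool call to move; the robot and the scene stay as the last step left them, time stands still between calls to the robot, and variables do not carry over. Pictures are saved under pics/ and viewed, at most 10 in all, crops included, and the job is handed in when it is done.

```bash
ls; mkdir -p pics
```

Run:
```python
from cell import ctrl, read_camera
import cv2
s=ctrl.observe();print(s)
for n in("side","top"):
    c=read_camera(n);cv2.imwrite(f"pics/{n}0.png",c["image"][:,:,::-1]);print(n,c["fx"],c["fy"],c["cx"],c["cy"],c["R"],c["t"])
```

```text
cell.py
pics
{'t': 0.0, 'joints': array([ 1.17546093,  0.61592547, -0.01261905,  1.42495103,  0.00813822,
        1.10339175, -0.04039013]), 'qd': array([-0.00118107, -0.00096878,  0.00081975, -0.00154036, -0.00169609,
        0.00075858,  0.00029709]), 'joint_efforts': array([ 3.20685749e-04, -4.69217205e+01,  2.59612715e-01, -1.71034849e+01,
        1.00526147e-02,  9.76360490e-03,  2.17878366e-06]), 'eef_pos': array([ 234.2358348 , -605.97268658,  403.51622659]), 'tcp_rot': array([-1.28307841e-03,  9.83033526e-01,  1.83421273e-01, -2.75812417e-04]), 'contact_force': array([ 0.43422976, -0.47488122, -0.53426864]), 'moment': array([-0.04416835,  0.02262881, -0.05426728]), 'finger_force': 0.0, 'width': 85.18604568925839}
side 508.97370738455163 508.97370738455163 328.9183880445265 239.71907575950692 [[-0.98126964 -0.19260732 -0.00351009]
 [-0.07625304  0.40508747 -0.91109254]
 [ 0.17690499 -0.89375979 -0.41218692]] [ 537.51574531   86.98404431 1104.45452695]
top 561.2852313607976 561.2852313607976 320.3824554192654 244.21975499765762 [[ 1.90862384e-03 -9.99997892e-01  7.56446062e-04]
 [-9.97183643e-01 -1.95996558e-03 -7.49729273e-02]
 [ 7.49742519e-02 -6.11220524e-04 -9.97185283e-01]] [ 212.8405965   518.13829557 1074.22980005]
```

View pics/side0.png

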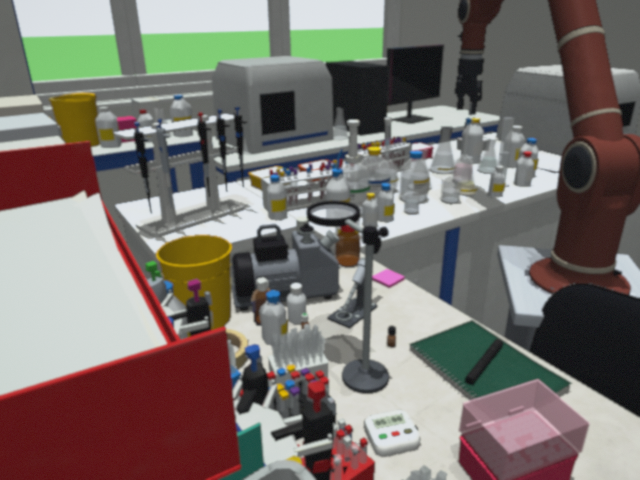

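View pics/top0.png

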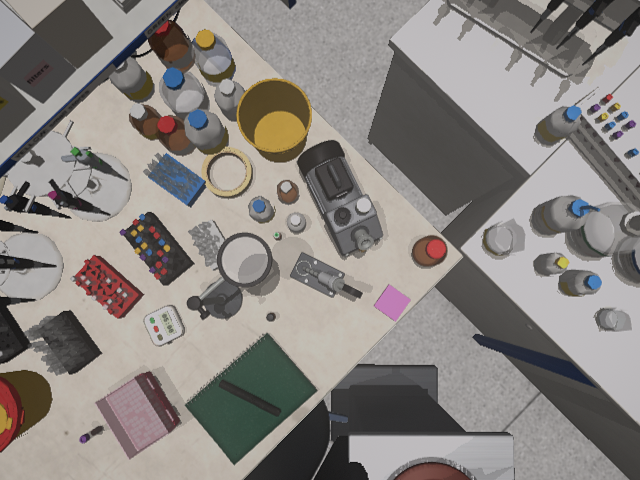

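Side: the pump is at about (290,265), the lens at (333,212), the post top at (372,235) and the rest at (350,310). Top: the pump is at (340,200), its tube at about (362,240), the gauge in the rest at (325,278), the lens at (245,260), the magnifier foot at (218,298), the oil bottle at (430,250), the dropper at (296,222) and vial_a at (271,317). Next I'll zoom in.

Run:
```python
import cv2,numpy as np
a=cv2.imread("pics/top0.png")[190:350,180:460];b=cv2.imread("pics/side0.png")[190:400,220:430]
cv2.imwrite("pics/topz.png",cv2.resize(a,None,fx=2.85,fy=2.85,interpolation=cv2.INTER_CUBIC))
cv2.imwrite("pics/sidez.png",cv2.resize(b,None,fx=2.85,fy=2.85,interpolation=cv2.INTER_CUBIC))
```

```text
(no output)
```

View pics/topz.png

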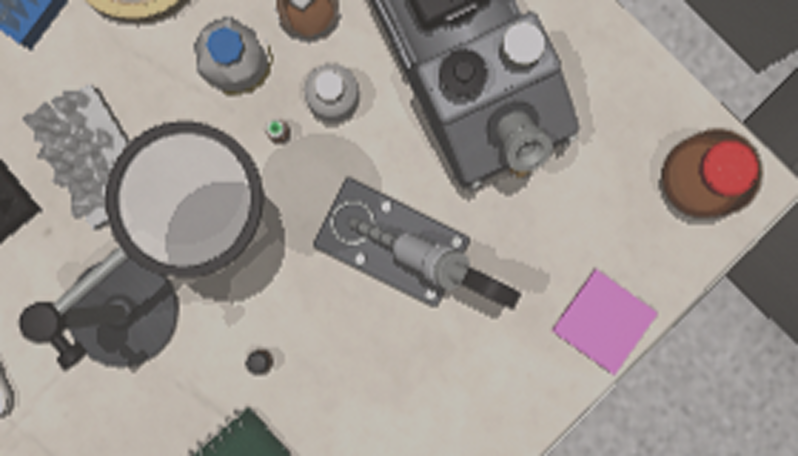

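View pics/sidez.png

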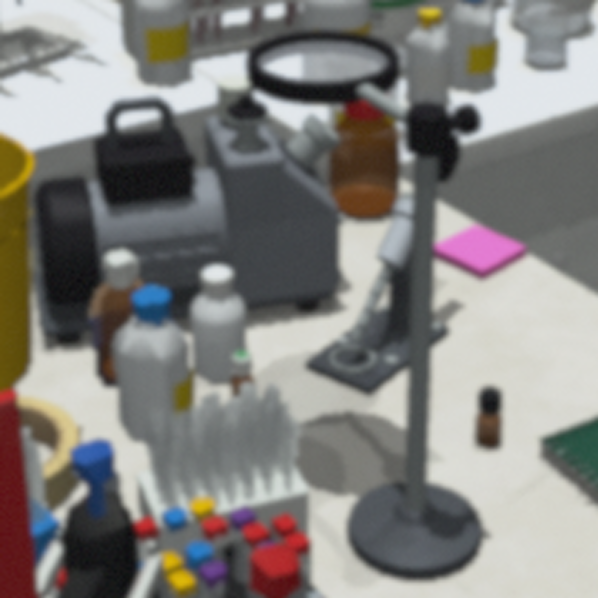

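Zoomed views. In the top view the plate corners are at zoom (347,178), (313,244), (437,306) and (470,240), the handle disc edge-on is at (491,286), and the tube mouth is at (526,151). In the side view the lens is at (323,63), the tube mouth at about (320,133), and the post hides the handle. I'll magnify the rest and the tube for exact pixels.

Run:
```python
import cv2,numpy as np
T=cv2.imread("pics/top0.png");S=cv2.imread("pics/side0.png")
def p(I,x,y,w=80,h=60,f=5):
    q=cv2.resize(I[y:y+h,x:x+w],None,fx=f,fy=f,interpolation=cv2.INTER_CUBIC)
    for k in range(0,w,10):
        cv2.line(q,(k*f,0),(k*f,6),(0,0,255),1); cv2.putText(q,str(x+k),(k*f,16),0,.33,(0,0,255),1)
    for k in range(10,h,10):
        cv2.line(q,(0,k*f),(6,k*f),(0,0,255),1); cv2.putText(q,str(y+k),(8,k*f+4),0,.33,(0,0,255),1)
    return q
cv2.imwrite("pics/z2.png",np.vstack([np.hstack([p(T,315,195),p(S,280,220)]),np.hstack([p(T,285,245),p(S,320,260)])]))
```

```text
(no output)
```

View pics/z2.png

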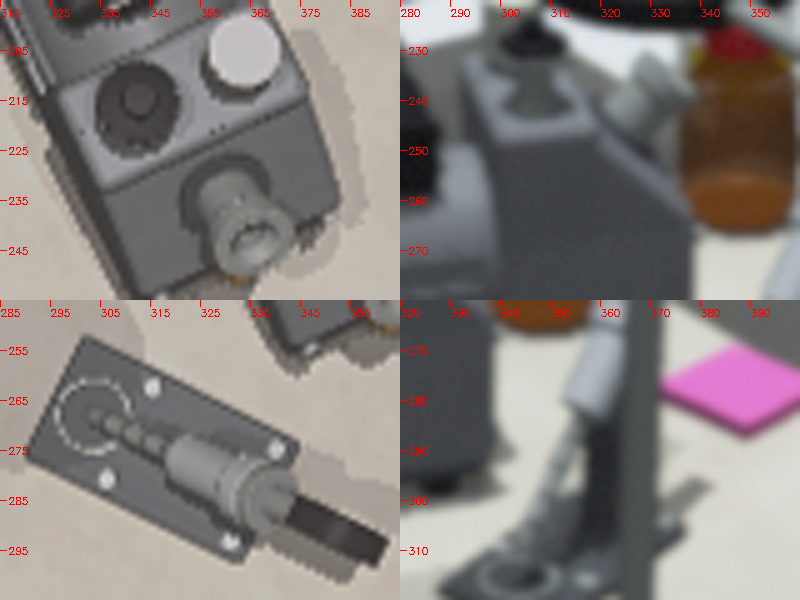

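Magnified view, in full-image pixels. Top view:
- Plate corners: (302,252), (290.6,276), (333.4,297.4), (344.6,273).
- Handle centre: (352,291.4).
- Tube mouth: (365,242.7).
- Pump crest edge: (336,233) to (377,214).

Side view:
- Tube mouth: about (333.4,237.6).
- Sleeve lower end: about (357.5,281).

Create h.py:
```python
import numpy as np
from cell import ctrl, read_camera
C={}
def cam(n):
    if n not in C: C[n]=read_camera(n)
    return C[n]
def ray(n,p):
    c=cam(n);R=np.array(c["R"]);t=np.array(c["t"])
    d=R.T@np.array([(p[0]-c["cx"])/c["fx"],(p[1]-c["cy"])/c["fy"],1]);return -R.T@t,d/np.linalg.norm(d)
def plane(n,p,z):
    o,d=ray(n,p);return o+d*(z-o[2])/d[2]
def tri(a,b):
    o,d=ray("top",a);q,e=ray("side",b)
    s=np.linalg.lstsq(np.c_[d,-e],q-o,rcond=None)[0]
    A,B=o+s[0]*d,q+s[1]*e;return (A+B)/2,np.linalg.norm(A-B)
def proj(n,X):
    c=cam(n);v=c["R"]@np.array(X)+c["t"];return np.array([c["fx"]*v[0]/v[2]+c["cx"],c["fy"]*v[1]/v[2]+c["cy"]])
```

Run:
```python
from h import *
np.set_printoptions(precision=1,suppress=True)
P=[plane("top",p,7) for p in[(302,252),(290.6,276),(333.4,297.4),(344.6,273)]]
print(P,[np.linalg.norm(P[i]-P[(i+1)%4]) for i in range(4)])
d=(P[0]-P[3])+(P[1]-P[2]);ry=np.arctan2(d[1],d[0]);c=sum(P)/4;print("rest",c,np.degrees(ry))
u=np.array([np.cos(ry),np.sin(ry),0])
m=c-36*u;m[2]=94;print("mouth",m,"handle",m+28.3*(np.array([0,0,1])-u),"from top px",plane("top",(352,291.4),122.3))
b=m-42*.7071*(np.array([0,0,1])-u);print("sleeve low",b,proj("top",b),proj("side",b),tri((321,277.6),(357.5,281)))
for z in(130,160):
  e=plane("top",(377,214),z)-plane("top",(336,233),z);print("pumpyaw",np.degrees(np.arctan2(e[0],-e[1])))
for e in[((342,254.4),(383,236))]:
  e=plane("top",e[1],90)-plane("top",e[0],90);print("pumpyaw",np.degrees(np.arctan2(e[0],-e[1])),np.linalg.norm(e))
print("tube",tri((365,242.7),(333.4,237.6)),plane("top",(365,242.7),125))
print("lens",tri((245,259.5),(333.3,212)),plane("top",(245,259.5),249))
for k,p,z in[("foot",(222,299),5),("vial_a",(271,316.5),37),("vial_b",(277,235.5),38),("dropper",(295.5,220),74),("oil",(436,249),100)]:print(k,plane("top",p,z))
print("post",proj("side",plane("top",(245,259.5),249)))
```

```text
[array([503.2, 250. ,   7. ]), array([456. , 272.2,   7. ]), array([414.4, 188.2,   7. ]), array([462.1, 166.2,   7. ])] [np.float64(52.15843763839722), np.float64(93.74469580298143), np.float64(52.55040728764986), np.float64(93.35134902406884)]
rest [458.9 219.1   7. ] 63.739223793367394
mouth [443.  186.8  94. ] handle [430.5 161.5 122.3] from top px [427.1 158.3 122.3]
sleeve low [456.1 213.5  64.3] [320.5 275.4] [354.5 281.8] (array([451.3, 212.5,  66.1]), np.float64(1.5725890780751732))
pumpyaw 25.049326103119945
pumpyaw 25.04932610311985
pumpyaw 24.28379116878588 82.09761746276094
tube (array([512.5, 134.6, 117.2]), np.float64(1.5060160999221925)) [512.6 135.4 125. ]
lens (array([476. , 329.5, 249.5]), np.float64(1.414321841157385)) [476.7 329.6 249. ]
foot [410.8 406.4   5. ]
vial_a [378.6 307.3  37. ]
vial_b [532.9 297.1  38. ]
dropper [558.6 260.2  74. ]
oil [503.4   5.4 100. ]
post [332.4 212.3]
```

Everything matches the given sizes: plate about 93x52, lens z 249.5, tube z about 120, and the handle agrees within 4 mm. Next, a helper that converts world targets to tool-axis deltas.

Add to h.py:
```python
from scipy.spatial.transform import Rotation as Ro
def state():
    s=ctrl.observe();q=s["tcp_rot"];R=Ro.from_quat([q[1],q[2],q[3],q[0]]);return s,np.array(s["eef_pos"]),R
def tool(yaw,tilt=0): # tool x (tip side) at azimuth yaw deg; tilt deg brings the gauge tip up
    z=np.radians(yaw);X=np.array([np.cos(z),np.sin(z),0]);Y=np.array([np.sin(z),-np.cos(z),0]);Z=np.array([0,0,-1.])
    return Ro.from_rotvec(np.radians(tilt)*Y)*Ro.from_matrix(np.c_[X,Y,Z]) 
def delta(P,R,pinch=155,msg=""): # P: grasp point target
    s,p,R0=state();t=np.array(P)-pinch*R.apply([0,0,1])-p
    print(msg,"shift",np.round(R0.inv().apply(t),1),"rot",np.round((R0.inv()*R).as_rotvec(),3),"tcp",np.round(p,1),"t",round(s["t"],2))
```

Run:
```python
from h import *
print(ctrl.pinch_z, tool(0,45).as_matrix()) # z should be (+.7,0,-.7)
s,p,R=state();delta([520,-250,250],tool(21.1),msg="via");delta([429,160,200],tool(63.7),msg="above")
```

```text
154.70000000000002 [[ 0.70710678  0.          0.70710678]
 [ 0.         -1.          0.        ]
 [ 0.70710678  0.         -0.70710678]]
via shift [ 394.9 -229.2   -0.7] rot [-0.002  0.     0.001] tcp [ 234.3 -606.1  404. ] t 0.2
above shift [ 457.8 -644.3   50. ] rot [-0.002 -0.001 -0.743] tcp [ 234.3 -606.1  404. ] t 0.2
```

Call:
inch_along(plan=[[[395,-229,-20,0,0,-0.3,85],[395,-229,-20,0,0,-0.3,85],[395,-229,-20,0,0,-0.3,85],[395,-229,-20,0,0,-0.3,85],[395,-229,-20,0,0,-0.3,85],[395,-229,-20,0,0,-0.3,85],[395,-229,-20,0,0,-0.3,85],[395,-229,-20,0,0,-0.3,85],[395,-229,-20,0,0,-0.3,60],[458,-644,20,0,0,-0.743,50],[458,-644,20,0,0,-0.743,50],[458,-644,20,0,0,-0.743,50],[458,-644,20,0,0,-0.743,50],[458,-644,20,0,0,-0.743,50],[458,-644,20,0,0,-0.743,50],[458,-644,20,0,0,-0.743,50],[458,-644,20,0,0,-0.743,50],[458,-644,20,0,0,-0.743,50],[458,-644,20,0,0,-0.743,50],[458,-644,20,0,0,-0.743,50]]])

```text
t: 2.2
eef_pos: [429.3, 159.5, 384.6]
tcp_rot: [0.0, 0.849, 0.528, -0.0]
contact_force: [-0.2, -0.2, 0.6]
width: 49.9
finger_force: 0.0
```

Run:
```python
from h import *
delta([429,160,180],tool(63.7))
```

```text
 shift [ 0.3 -0.5 49.6] rot [0.    0.001 0.001] tcp [429.3 159.5 384.6] t 2.2
```

Call:
inch_along(plan=[[[0,-0.5,40,0,0,0,45],[0,-0.5,70,0,0,0,45],[0,-0.5,90,0,0,0,45],[0,-0.5,100,0,0,0,45],[0,-0.5,107,0,0,0,45],[0,-0.5,107,0,0,0,45]]], grip_force=20)

```text
t: 2.8
eef_pos: [429.3, 159.1, 277.6]
tcp_rot: [0.0, 0.85, 0.527, -0.0]
contact_force: [-0.4, -0.9, 0.2]
width: 44.9
finger_force: 0.0
```

Run:
```python
from h import *
import cv2
delta([429,160,122],tool(63.7))
T,S=cam("top")["image"],cam("side")["image"]
f=lambda I,x,y:cv2.resize(I[y:y+100,x:x+80],None,fx=5,fy=5,interpolation=cv2.INTER_CUBIC)
cv2.imwrite("pics/g1.png",np.hstack([f(T,300,220),f(S,330,220)])[:,:,::-1])
```

```text
 shift [ 0.7 -0.7  0.6] rot [ 0.     0.001 -0.001] tcp [429.3 159.1 277.6] t 2.8
```

View pics/g1.png

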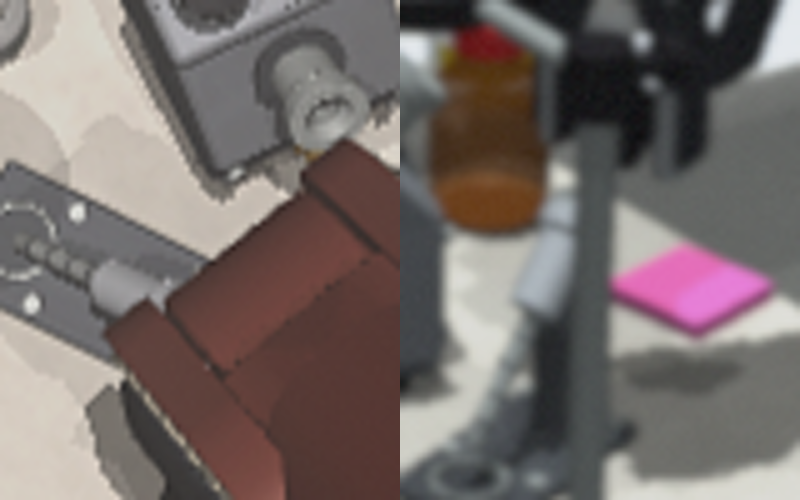

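Both views show the gripper around the handle's place, the sleeve still in the rest, and the post hiding the pads. I'll close gently and watch the side load.

Call:
inch_along(plan=[[[0,0,0,0,0,0,25],[0,0,0,0,0,0,16],[0,0,0,0,0,0,8],[0,0,0,0,0,0,5],[0,0,0,0,0,0,5],[0,0,0,0,0,0,5]]], grip_force=25)

```text
t: 3.5
eef_pos: [429.1, 159.9, 278.3]
tcp_rot: [0.0, 0.849, 0.528, 0.001]
contact_force: [-0.9, -0.8, 5.1]
width: 11.4
finger_force: 29.8
```

Run:
```python
from h import *
s,p,R=state();print(R.inv().apply(s["contact_force"]),R.inv().apply(s["moment"]),p)
```

```text
[-1.06233028 -0.42844574 -5.12673018] [ 0.12120673 -0.10858722  0.01735901] [429.0708058  159.86298076 278.3038278 ]
```

Call:
inch_along(plan=[[[0,0,0,0,0,0,5],[0,0,0,0,0,0,5],[-5,0,-5,0,0,0,5],[-15,0,-15,0,0,0,5],[-25,0,-25,0,0,0,5],[-35,0,-35,0,0,0,5],[-45,0,-45,0,0,0,5],[-55,0,-55,0,0,0,5],[-65,0,-65,0,0,0,5],[-75,0,-75,0,0,0,5],[-80,0,-80,0,0,0,5],[-80,0,-90,0,0,0,5],[-80,0,-90,0,0,0,5]]], grip_force=60)

```text
t: 4.8
eef_pos: [393.7, 88.0, 368.8]
tcp_rot: [0.0, 0.85, 0.528, 0.001]
contact_force: [-0.3, 0.0, -0.1]
width: 11.0
finger_force: 60.4
```

Run:
```python
from h import *
import cv2
s,p,R=state();print(R.inv().apply(s["contact_force"]),p,s["t"])
for n in("top","side"):
    c=cam(n);cv2.imwrite(f"pics/{n}2.png",c["image"][:,:,::-1])
    print(n,proj(n,p+R.apply([99,0,254])))
f=lambda I,x,y:cv2.resize(I[y:y+120,x:x+100],None,fx=4,fy=4,interpolation=cv2.INTER_CUBIC)
cv2.imwrite("pics/g2.png",np.hstack([f(cam("top")["image"],300,200),f(cam("side")["image"],320,190)])[:,:,::-1])
```

```text
[-0.08787837 -0.25048698  0.09681539] [393.68364816  88.00591625 368.77714831] 4.8
top [341.27190648 285.13393171]
side [367.06302999 250.4206584 ]
```

View pics/g2.png

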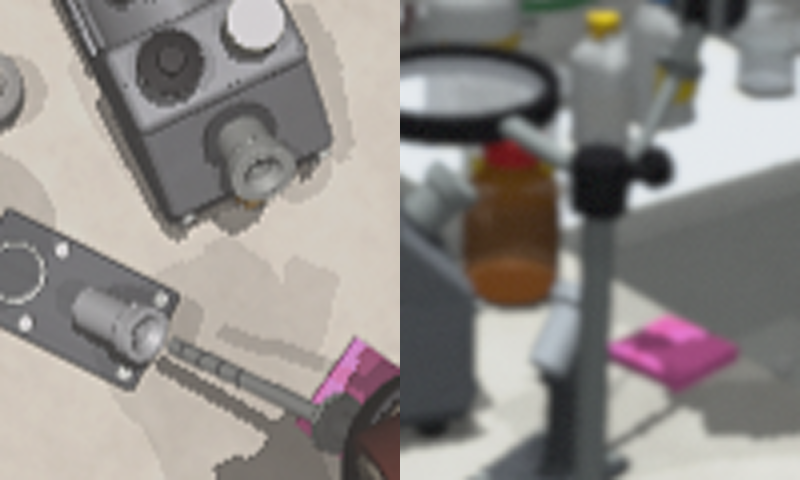

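The gauge is out of the rest and held by the disc. Top view: the tip is at (342.5,286.2) against a predicted (341.3,285.1), and the mouth is at (365.5,242.5). The side view has the tip hidden behind the post. Next is the pre-entry pose above the dip tube.

Run:
```python
from h import *
delta([419.5,92,255],tool(24.8))
```

```text
shift [ 14.9  21.6 -42.2] rot [ 0.    -0.     0.679] tcp [393.5  88.2 367.8] t 4.9
```

Call:
inch_along(plan=[[[0,0,-42,0,0,0,5],[15,21.6,-42,0,0,0.1,5],[15,21.6,-42,0,0,0.25,5],[15,21.6,-42,0,0,0.4,5],[15,21.6,-42,0,0,0.55,5],[15,21.6,-42,0,0,0.679,5],[15,21.6,-42,0,0,0.679,5],[15,21.6,-42,0,0,0.679,5],[15,21.6,-42,0,0,0.679,5]]])

```text
t: 5.8
eef_pos: [419.5, 92.1, 409.5]
tcp_rot: [-0.0, 0.976, 0.216, -0.0]
contact_force: [-0.2, -0.1, -1.2]
width: 10.8
finger_force: 60.4
```

Run:
```python
from h import *
import cv2
s,p,R=state();delta([419.5,92,255],tool(24.8))
for n in("top","side"):
    cam(n)
    for k in(254,194): print(n,k,proj(n,p+R.apply([k-155,0,k])))
f=lambda I,x,y:cv2.resize(I[y:y+120,x:x+80],None,fx=5,fy=5,interpolation=cv2.INTER_CUBIC)
cv2.imwrite("pics/g3.png",np.hstack([f(cam("top")["image"],330,190),f(cam("side")["image"],300,170)])[:,:,::-1])
```

```text
 shift [ 0.   0.1 -0.5] rot [-0.     0.001  0.002] tcp [419.5  92.1 409.5] t 5.8
top 254 [367.36141871 243.3997801 ]
top 194 [386.57634223 274.60501836]
side 254 [334.79830404 219.96295642]
side 194 [364.41967443 188.75719686]
```

View pics/g3.png

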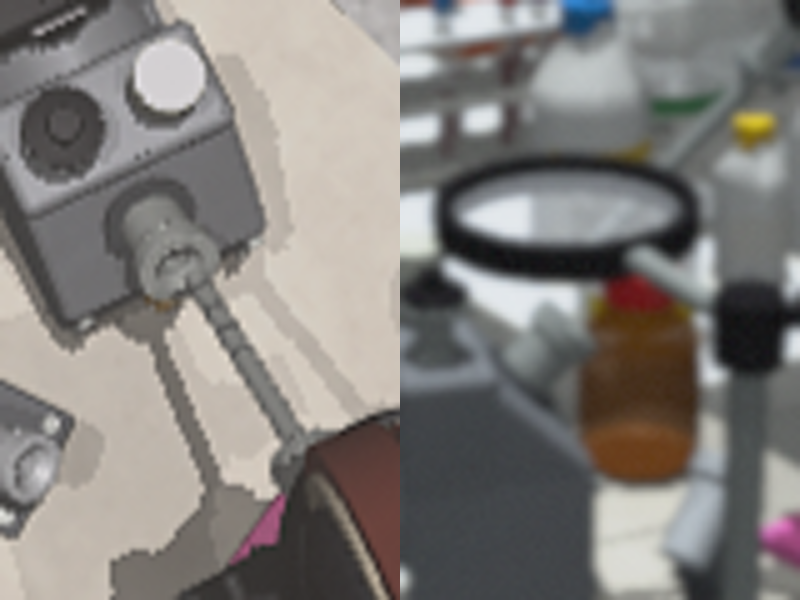

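Top view: the rod runs to a tip at about (368.4,244.4), next to the mouth at (365.3,242.5), slightly short of prediction along the axis. In the side view the rod passes behind the lens, visible at (372,180) to (353,203). I'll measure the rod line by differencing against the first images.

Run:
```python
from h import *
import cv2
s,p,R=state()
for n in("top","side"):
    a=cam(n)["image"].astype(float);b=cv2.imread(f"pics/{n}0.png")[:,:,::-1].astype(float)
    D=np.abs(a-b).sum(2).astype(np.float32)
    out=[]
    for k in range(204,258,6) if n=="top" else range(190,258,6):
        q=proj(n,p+R.apply([k-155,0,k]));q2=proj(n,p+R.apply([k-150,0,k+5]));t=(q2-q)/np.linalg.norm(q2-q);m=np.array([-t[1],t[0]])
        o=np.arange(-5,5.1,.5);pts=(q+o[:,None]*m).astype(np.float32)
        v=cv2.remap(D,pts[:,:1],pts[:,1:],cv2.INTER_LINEAR).ravel()
        print(n,k,np.round(q,1),np.round(m,2),v.astype(int))
```

```text
top 204 [383.3 269. ] [ 0.85 -0.52] [  4   5   7  12  40 109 184 227 210 191 179 179 184 201 216 148  68  22
   8   6   4]
top 210 [381.3 265.8] [ 0.85 -0.52] [  2   5   6  22  69 150 209 236 215 190 181 180 187 203 197 145  68  18
  12   7   4]
top 216 [379.4 262.6] [ 0.85 -0.52] [ 49  53  55  52  47  96 192 255 225 192 183 181 187 193 178 112  39  37
  45  44  42]
top 222 [377.4 259.4] [ 0.85 -0.52] [ 51  52  55  52  49 129 239 299 283 261 237 232 248 250 224 132  40  49
  56  54  51]
top 228 [375.5 256.3] [ 0.85 -0.52] [ 47  51  54  53  56 117 196 242 221 186 174 169 190 216 218 191 119  75
  58  54  50]
top 234 [373.6 253.3] [ 0.85 -0.52] [ 48  51  53  54  63 114 181 222 208 190 178 169 184 201 195 162 103  68
  60  54  49]
top 240 [371.8 250.2] [ 0.85 -0.52] [ 49  50  51  49  64 127 216 256 246 214 175 156 170 178 152 120  77  54
  50  47  45]
top 246 [369.9 247.2] [ 0.85 -0.52] [ 35  48  56  58  79 105 137 150 132  76  28  37  72  92  87  66  39  36
  46  45  40]
top 252 [368.1 244.3] [ 0.85 -0.52] [  5   7   8   9   4   0  71 139 121  74  42  27  17  16  14   8  14  22
  30  3
[... 553 characters left out ...]
  1  2]
side 220 [351.5 202.3] [-0.72 -0.69] [ 1  2  4  8  9  7 11 20 31 34 33 30 20 11  6  5  4  2  2  1  1]
side 226 [348.5 205.4] [-0.72 -0.69] [5 5 4 3 5 8 8 5 5 7 6 3 3 5 9 8 7 6 4 3 2]
side 232 [345.5 208.5] [-0.72 -0.69] [ 4  4  4  6  4  5  6 11 15 16 16 16 13  8  5  4  5  5  4  2  0]
side 238 [342.6 211.6] [-0.72 -0.69] [ 2  5  8 11  9  7  7 21 32 37 35 30 22 14  9  7  6  5  4  4  2]
side 244 [339.7 214.7] [-0.72 -0.69] [ 2  2  3  3  8 19 32 44 53 60 50 39 30 20 12  7  6  5  5  7  8]
side 250 [336.7 217.8] [-0.72 -0.69] [ 7  7  9 13 16 15 16 21 24 25 25 21 15 11  8  8  7  4  1  4  6]
side 256 [333.8 220.9] [-0.72 -0.69] [ 5  5  5  7 10  8  8 10  6  3  3  4  3  2  3  4  4  3  2  2  2]
```

The rod matches the modelled line within about 0.3 px in both views. Now I'll lower to the axis just outside the mouth.

Run:
```python
from h import *
delta([417.6,91.2,228.6],tool(24.8)); print(proj("side",[512.6,135.2,125]))
```

```text
shift [-2.  -0.2 26.1] rot [-0.     0.     0.001] tcp [419.5  91.9 409.7] t 6.0
[332.91824287 234.13456444]
```

Call:
inch_along(plan=[[[-2,0,13,0,0,0,5],[-2,0,26,0,0,0,5],[-2,0,26,0,0,0,5],[3,0,31,0,0,0,5],[6,0,34,0,0,0,5],[10,0,38,0,0,0,5],[10,0,38,0,0,0,5]]])

```text
t: 6.75
eef_pos: [429.3, 96.5, 371.6]
tcp_rot: [-0.0, 0.977, 0.215, 0.001]
contact_force: [0.4, 1.0, -0.8]
width: 11.2
finger_force: 60.4
```

Run:
```python
from h import *
s,p,R=state();print(R.inv().apply(s["contact_force"]),p,R.inv().apply(s["moment"]))
a=np.array([-.642,-.297,.707]);print("gauge along axis",(p+R.apply([0,0,155])-[512.6,135.2,124])@a-40)
```

```text
[ 0.74039024 -0.7301591   0.792537  ] [429.32514915  96.50203214 371.608811  ] [-0.04318233  0.26601538 -0.01143888]
gauge along axis 90.29218868767867
```

The tip is about 10 mm in with around 1 N of load. Continuing.

Call:
inch_along(plan=[[[3,0,3,0,0,0,5],[6,0,6,0,0,0,5],[9,0,9,0,0,0,5],[12,0,12,0,0,0,5],[15,0,15,0,0,0,5],[18,0,18,0,0,0,5],[20,0,20,0,0,0,5],[20,0,20,0,0,0,5]]])

```text
t: 7.55
eef_pos: [447.3, 104.8, 351.6]
tcp_rot: [-0.0, 0.977, 0.215, 0.001]
contact_force: [1.4, 1.5, 0.3]
width: 11.0
finger_force: 60.6
```

Run:
```python
from h import *
s,p,R=state();print(R.inv().apply(s["contact_force"]),p,R.inv().apply(s["moment"]))
a=np.array([-.642,-.297,.707]);print("gauge along axis",(p+R.apply([0,0,155])-[512.6,135.2,124])@a-40)
```

```text
[ 1.86890243 -0.73855191 -0.25729233] [447.26555863 104.80472425 351.58421557] [ 0.03990959  0.59729628 -0.08777024]
gauge along axis 62.14063352842061
```

Call:
inch_along(plan=[[[3.5,-0.5,2,0,0,0,5],[7,-0.5,5.5,0,0,0,5],[10.5,-0.5,9,0,0,0,5],[14,-0.5,12.5,0,0,0,5],[17.5,-0.5,16,0,0,0,5],[21,-0.5,19.5,0,0,0,5],[24.5,-0.5,23,0,0,0,5],[24.5,-0.5,23,0,0,0,5]]])

```text
t: 8.35
eef_pos: [469.1, 115.4, 328.1]
tcp_rot: [-0.0, 0.977, 0.215, -0.0]
contact_force: [0.8, 0.3, -0.3]
width: 11.5
finger_force: 60.5
```

Run:
```python
from h import *
s,p,R=state();print(R.inv().apply(s["contact_force"]),p,R.inv().apply(s["moment"]))
a=np.array([-.642,-.297,.707]);print("gauge along axis",(p+R.apply([0,0,155])-[512.6,135.2,124])@a-40)
```

```text
[0.83210423 0.0020583  0.25775361] [469.10185576 115.43617728 328.14370285] [-0.04367529  0.33373928 -0.01383937]
gauge along axis 28.565559039937455
```

Call:
inch_along(plan=[[[3.8,0,3.2,0,0,0,5],[7.3,0,6.7,0,0,0,5],[10.8,0,10.2,0,0,0,5],[14.3,0,13.7,0,0,0,5],[15.3,0,14.7,0,0,0,5],[15.3,0,14.7,0,0,0,5]]])

```text
t: 8.95
eef_pos: [482.6, 121.7, 313.7]
tcp_rot: [-0.0, 0.977, 0.215, -0.0]
contact_force: [-0.1, 0.1, -0.4]
width: 11.4
finger_force: 60.5
```

Run:
```python
from h import *
s,p,R=state();print(R.inv().apply(s["contact_force"]),p,R.inv().apply(s["moment"]))
a=np.array([-.642,-.297,.707]);print("gauge along axis",(p+R.apply([0,0,155])-[512.6,135.2,124])@a-40)
```

```text
[-0.06417273 -0.09591869  0.39441373] [482.63014208 121.68393719 313.70598458] [ 0.03119711 -0.02265447 -0.02488552]
gauge along axis 7.881308738064121
```

Call:
inch_along(plan=[[[1.5,0,1.5,0,0,0,5],[3,0,3,0,0,0,5],[4.5,0,4.5,0,0,0,5],[4.5,0,4.5,0,0,0,5]]])

```text
t: 9.35
eef_pos: [486.5, 123.4, 310.0]
tcp_rot: [0.0, 0.977, 0.215, -0.001]
contact_force: [-2.4, -0.8, 4.2]
width: 11.2
finger_force: 61.2
```

Run:
```python
from h import *
s,p,R=state();print(R.inv().apply(s["contact_force"]),p,R.inv().apply(s["moment"]))
a=np.array([-.642,-.297,.707]);print("gauge along axis",(p+R.apply([0,0,155])-[512.6,135.2,124])@a-40)
```

```text
[-2.53791451 -0.26242773 -4.23931456] [486.45162602 123.41546622 310.00548015] [ 0.05415324 -0.38418113 -0.04380429]
gauge along axis 2.3431965290398082
```

The collar has made contact, about 5 N axially. I'll press slightly more and hold.

Call:
inch_along(plan=[[[0.7,0,0.7,0,0,0,5],[0.7,0,0.7,0,0,0,5],[1.2,0,1.2,0,0,0,5],[1.2,0,1.2,0,0,0,5],[1.2,0,1.2,0,0,0,5],[1.2,0,1.2,0,0,0,5]]])

```text
t: 9.95
eef_pos: [486.7, 123.6, 309.9]
tcp_rot: [0.001, 0.977, 0.215, -0.001]
contact_force: [-6.1, -1.7, 14.2]
width: 11.0
finger_force: 62.9
```

Run:
```python
from h import *
import cv2
s,p,R=state();print(R.inv().apply(s["contact_force"]),p,R.inv().apply(s["moment"]))
a=np.array([-.642,-.297,.707]);print("gauge along axis",(p+R.apply([0,0,155])-[512.6,135.2,124])@a-40)
f=lambda I,x,y:cv2.resize(I[y:y+120,x:x+80],None,fx=5,fy=5,interpolation=cv2.INTER_CUBIC)
cv2.imwrite("pics/g4.png",np.hstack([f(cam("top")["image"],330,190),f(cam("side")["image"],300,170)])[:,:,::-1])
```

```text
[ -6.34570232  -0.97612542 -14.17370681] [486.71195492 123.57433623 309.9399982 ] [ 0.12493234 -1.31067868 -0.02612856]
gauge along axis 2.268404502794212
```

View pics/g4.png

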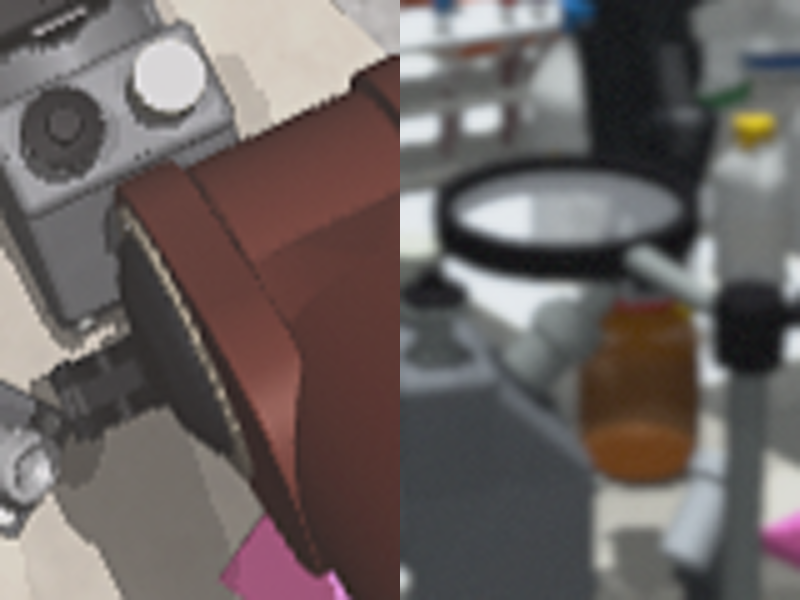

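Side view: the collar sits against the tube's mouth at about (338,233), loaded with about 15 N and still. Now I'll draw it out.

Call:
inch_along(plan=[[[-3,0,-3,0,0,0,5],[-9,0,-9,0,0,0,5],[-16,0,-16,0,0,0,5],[-23,0,-23,0,0,0,5],[-31,0,-31,0,0,0,5],[-39,0,-39,0,0,0,5],[-47,0,-47,0,0,0,5],[-55,0,-55,0,0,0,5],[-63,0,-63,0,0,0,5],[-71,0,-71,0,0,0,5],[-75,0,-75,0,0,0,5],[-76,0,-85,0,0,0,5],[-76,0,-105,0,0,0,5],[-76,0,-105,0,0,0,5],[-76,0,-105,0,0,0,5]]])

```text
t: 11.55
eef_pos: [418.9, 92.2, 413.5]
tcp_rot: [-0.0, 0.977, 0.215, 0.0]
contact_force: [0.3, -0.5, -1.2]
width: 11.4
finger_force: 60.4
```

Run:
```python
from h import *
s,p,R=state();print(R.inv().apply(s["contact_force"]),p,R.inv().apply(s["moment"]))
a=np.array([-.642,-.297,.707]);print("tip along axis",(p+R.apply([0,0,155])-[512.6,135.2,124])@a-140)
for h in(-90,-100):
  g=np.radians(h);H=np.array([476.3+140*np.cos(g),329.5+140*np.sin(g),172]);delta(H,tool(h+180,45),msg=str(h)+str(H.round(0)))
```

```text
[0.09306002 0.6244197  1.23948694] [418.92830913  92.20867521 413.52331981] [-0.01537307 -0.03317401 -0.00047675]
tip along axis 27.908558582083515
-90[476. 190. 172.] shift [ 46.8  35.2 132. ] rot [ 0.446  0.696 -1.076] tcp [418.9  92.2 413.5] t 11.55
-100[452. 192. 172.] shift [  9.   13.6 131.9] rot [ 0.378  0.722 -0.912] tcp [418.9  92.2 413.5] t 11.55
```

Run:
```python
from h import *
delta([436,103,195],tool(80,45)); delta([430,97,230],tool(52,25))
print(ctrl.observe()["joints"])
```

```text
shift [-42.6  87.3 108.9] rot [ 0.378  0.722 -0.912] tcp [418.9  92.2 413.5] t 11.55
 shift [-46.2  30.2  43. ] rot [ 0.104  0.427 -0.467] tcp [418.9  92.2 413.5] t 11.55
[-0.08822931  0.27259482 -0.22834213  2.00322536  0.07963949  0.87310793
 -1.4975002 ]
```

Call:
inch_along(plan=[[[-9,6,0,0.02,0.085,-0.093,5],[-18,12,10,0.04,0.17,-0.187,5],[-28,18,20,0.06,0.256,-0.28,5],[-37,24,32,0.083,0.34,-0.374,5],[-46,30,43,0.104,0.427,-0.467,5],[-46,30,43,0.104,0.427,-0.467,5],[-45,48,65,0.18,0.51,-0.6,5],[-44,66,87,0.28,0.62,-0.76,5],[-43,87,109,0.378,0.722,-0.912,5],[-43,87,109,0.378,0.722,-0.912,5],[-43,87,109,0.378,0.722,-0.912,5],[-43,87,109,0.378,0.722,-0.912,5],[-43,87,109,0.378,0.722,-0.912,5]]])

```text
t: 12.85
eef_pos: [415.9, -4.0, 304.7]
tcp_rot: [-0.245, 0.708, 0.594, 0.292]
contact_force: [0.0, -0.0, -0.6]
width: 11.1
finger_force: 60.4
```

Run:
```python
from h import *
delta([436,103,195],tool(80,45),msg="check"); delta([452,191.6,172],tool(80,45),msg="final")
s,p,R=state();g=R.apply([-.7071,0,-.7071]);print("gauge z",g,"tip",p+R.apply([99,0,254]));print(s["joints"])
```

```text
check shift [-0.6  1.2 -0.4] rot [-0.     0.002  0.001] tcp [415.9  -4.  304.7] t 12.85
final shift [46.9  1.6 79.4] rot [-0.     0.002  0.001] tcp [415.9  -4.  304.7] t 12.85
gauge z [-0.17290366 -0.9849262   0.00235157] tip [459.07639676 241.6231272  194.55126592]
[ 0.878394    0.7354458  -1.0830794   2.21376159 -0.36523055  0.37577682
  0.14332432]
```

Call:
inch_along(plan=[[[8,0.5,-8,0,0,0,5],[-8,0.5,24,0,0,0,5],[4,1,36,0,0,0,5],[16,1,48,0,0,0,5],[28,1,60,0,0,0,5],[38,1.5,70,0,0,0,5],[44,1.6,77,0,0,0,5],[47,1.6,79.4,0,0,0,5],[47,1.6,79.4,0,0,0,5],[47,1.6,79.4,0,0,0,5]]])

```text
t: 13.85
eef_pos: [433.3, 82.5, 281.5]
tcp_rot: [-0.246, 0.708, 0.594, 0.293]
contact_force: [0.1, -0.3, -1.0]
width: 11.4
finger_force: 60.3
```

Run:
```python
from h import *
import cv2
delta([452,191.6,172],tool(80,45))
s,p,R=state();print(R.apply([-.7071,0,-.7071]),p+R.apply([99,0,254]),s["contact_force"])
for n in("top","side"):
    for k in(254,194): print(n,k,proj(n,p+R.apply([k-155,0,k])))
f=lambda I,x,y:cv2.resize(I[y:y+120,x:x+80],None,fx=5,fy=5,interpolation=cv2.INTER_CUBIC)
cv2.imwrite("pics/g5.png",np.hstack([f(cam("top")["image"],230,230),f(cam("side")["image"],300,200)])[:,:,::-1])
```

```text
 shift [ 0.8 -0.5  0.7] rot [ 0.     0.001 -0.   ] tcp [433.3  82.5 281.5] t 13.85
[-0.17406649 -0.98472355  0.00109987] [476.70477734 328.18287586 171.62464057] [ 0.11510341 -0.3229388  -1.0174641 ]
top 254 [252.03167096 261.72016922]
top 194 [301.9582075  270.65374695]
side 254 [332.57617234 256.51192208]
side 194 [349.64266272 236.54288487]
```

View pics/g5.png

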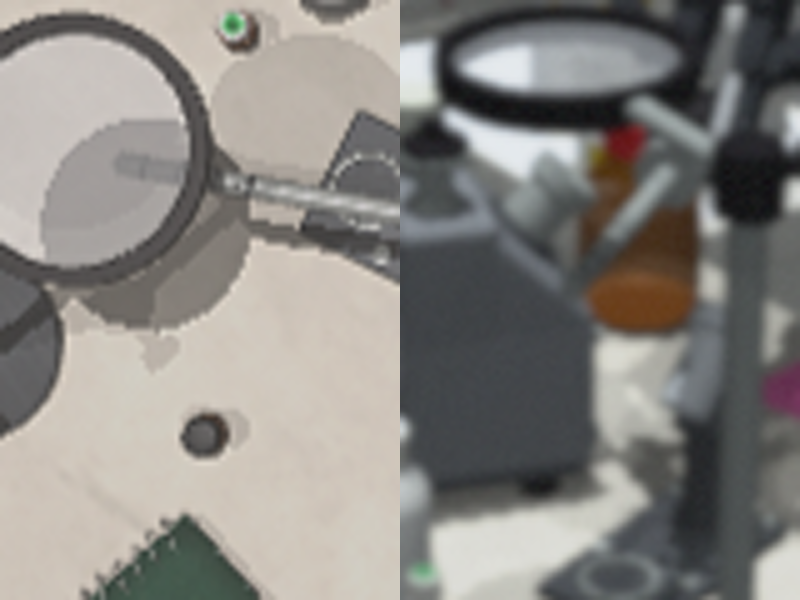

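Top view: the tip shows through the glass at (253,262.4), against a predicted (252,261.7). In the side view the tip is at about (334,257), against (332.6,256.5), with the rod at the predicted slope. It is level, still and clear of the magnifier, so I'm handing in.

```bash
python3 -c "
from cell import ctrl, read_camera
print(ctrl.finish_job())"
```

```text
the job is handed in; nothing more can be done
None
```

I dipped the gauge until its collar stopped on the tube's mouth and drew it right out. I handed the job in at about 14 s, with the gripper holding the rod level, its tip about 77 mm below the middle of the lens; no verdict was returned.

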